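# Lock the turntable and unscrew the filter jar's cap

## Robot

A 6-joint arm with a two-finger parallel gripper is mounted at the origin on the work surface. World frame = base frame: x ahead of the robot, y to its left, z up, the work surface at z = 0. Lengths are in mm, angles in rad, forces in N, time in s.
With the tool pointing down it reaches from about 350 to 875 mm from the base axis. Payload 4.2 kg.
Tool frame: the origin (TCP) lies on the centre line of the jaws, within the pads' length; the fingertips stand 25 mm ahead of it and the grasp point (between the pads) lies 6 mm ahead of it; z points along the fingers, y is the direction in which the jaws open and shut (so a half turn about z gives the same grasp; the last joint's range is limited). The gripper opens to 85 mm and grips with 20 to 120 N. Pads are 22 mm wide; open, the fingers measure 114 mm over their backs; the gripper's body (76 mm by 85 mm) begins 54 mm behind the grasp point. The pads swing forward as they close: fully open they stand 13 mm farther back than shut.
Start: joints at [1.454, 0.385, 0.008, 0, -1.194, -0.259], TCP at [229.352, 581.375, 256.312] pointing down, gripper open.
Joint ranges: [-3.14, 3.14], [-1.21, 2.06], [-1.07, 1.41], [-3.16, 2.05], [-2.99, -0.16], [-3.1, 3.1]. Speed limits (rad/s): [2.79, 2.79, 3.14, 3.14, 3.14, 3.14].

## Interface

Orientations are given as a unit quaternion [x, y, z, w].
In Python, from bench import arm gives the robot as it stands.
- The arm moves only by the tool drive_tool, never from a script. Its argument "plan" is a list of rows, each a list of 2 entries, a list of its own where there are three numbers: the shift along the tool's x, y, z in m, then the turn about the tool's z in degrees. A call has 1 to 12 rows; each row shifts and turns the commanded pose from where the row before left it, along the tool's axes as they then stand; what a row does not reach is not made up. A row lasts 1/8 s, in which the tool goes at most 62.5 mm and 10.7 degrees, less where a joint would pass 70% of its speed; a pose out of reach is approached as far as the arm can. A call with a gripper value outside its range is refused whole. "fingers" is the closure, from -1 (fully open) to 1 (shut), so that 0 is half open, set as the call begins (left out, the last holds). The fingers move at their own pace and stop on an object; the grip force is fixed at half the most. Time passes only in rows, so rows that do not move let the fingers close. It gives the time, the measured TCP pose, the force and the opening at its end, in the units of the state.
- arm.read_state(): the state, without advancing time (a new reading comes with each control period).
- arm.get_image(name): name is "scene" or "side" or "wrist"; returns a dict with "image" (480x640x3 uint8, red, green, blue), "K" (3x3 intrinsics, pixels), "R" (3x3) and "t" (3): a world point X has camera coordinates R X + t. Camera axes: x right, y down, z forward; pixel columns grow to the right and rows downward; lengths in mm; the calibration is good to about 2 mm. A picture is of the moment at which its call begins. There is no depth.
- arm.job_done(): hands the job in, once; it reports no verdict.
The state is a dict: "clock": time; "joints": joint angles; "joint_vel": joint speeds; "joint_efforts": joint torques, N m; "position": TCP position; "ee_rot": TCP orientation; "contact_force": force on the tool from outside, world axes, zero at the start; "wrist_torque": the same for the moment, N m; "gripper_width": finger opening in mm.
Only numpy, scipy, OpenCV 4.12 (cv2) and the standard library are available. Lean on these libraries where they do the work, as an engineer would, in place of code of your own. Each camera call takes 0.05 s, during which the arm holds its last target.

## Task

Take the tall-handled locking pin from the rack and put it down through the hole in the turntable's tab into the stand below, so that the jar cannot turn. Then unscrew the jar's cap anticlockwise until its thread lets go, lift it straight up until its lower edge is clear of the rim by one to three centimetres, and finish while holding it there, level and over the jar's mouth, with the pin still in place. Leave everything else on the bench alone.

Things in the scene. Friction and masses are not known exactly. Their poses are not given: they have to be found in the camera images.
- stand: Fixed grey stand of the turntable, a round foot 128 mm wide; origin at the centre of its underside on the table, z up. The turntable's axis is the stand's z axis; the pin holes lie 95 mm from it in the stand's -y direction. Its height over the table is 31 mm.
- turntable (a joint): Turn of the steel turntable (with the jar clamped on it) on the stand, rad, anticlockwise from above positive; 0 at the start, where the hole in its tab stands exactly over the hole in the stand. It turns freely (0.08 N m) unless the pin locks it, far more easily than the cap unscrews.
- turntable_hole (a point): Mouth (top, centre) of the 13 mm square through hole in the turntable's tab, 46 mm above the table; tab 12 mm thick, 34 mm wide. The tab is 4 mm above the stand's block.
- stand_hole (a point): Mouth (centre) of the 13.5 mm square blind hole in the stand's block right under the tab hole, 30 mm above the table, 21.5 mm deep.
- jar_mouth (a point): Centre of the aluminium jar's rim, on the turntable's axis, 118 mm above the table. Jar 72 mm wide up to 84 mm above the table, narrowing to a neck of 42 mm. A sprung strainer disc in the mouth pushes the closed cap upwards with about 12 N and follows it up by 4.5 mm.
- cap_center (a point): Centre (half-way up) of the black round screw cap on the jar: 63 mm outside diameter (12 shallow facets, ribbed), 26 mm high, about 90 g; z up. Closed, its lower edge is 102 mm and its top 128 mm above the table. Its skirt is 21 mm deep: once off its thread it must rise about 17 mm to clear the rim.
- cap: The same cap; origin at the centre of its lower edge, z up. Right-hand three-start thread: turning it anticlockwise from above by 55 to 80 degrees (differs from run to run) lifts it 3 mm and frees it; a stop follows about 20 degrees further on. About 0.3 N m to turn. While the thread still holds, it resists lifting.
- pin_grip (a point): Point on the axis of the upright steel locking pin, half-way up its handle. Handle: 18 mm diameter, 60 mm tall; below it a shank of 10 mm diameter, 40 mm long, round-nosed at the end. The point is 30 mm above the handle's lower face, 70 mm above the tip; 78 mm above the table while in the rack. About 120 g. Seated, its tip rests on the floor of the stand's hole, the handle 2.5 mm clear of the tab.
- pin_tip (a point): Lower end of the pin's shank, on its axis; z along the pin, up.
- rack: Fixed wooden rack block, 50 x 150 x 46 mm (x, y, z), origin at the centre of its underside; square holes of 13 mm at y = -40 and +40 mm 38 mm deep, hold the pin and the drift on their tips, either way round.
- seal_ring: Black plastic seal ring lying flat, 150 mm outside, 110 mm inside, 14 mm high; origin at its underside or grip. Leave it alone.
- element: Round ribbed filter element standing upright, 95 mm wide, 61 mm high; origin at its underside or grip. Leave it alone.
- solvent: White plastic bottle, 60 mm wide, 160 mm tall; origin at its underside or grip. Leave it alone.
- brush: Cleaning brush lying flat, 200 mm long; origin at its underside or grip. Leave it alone.
- scraper: Flat scraper with wooden handle lying flat, 175 mm long; origin at its underside or grip. Leave it alone.
- sample_jar: Small closed jar standing on the table, 56 mm wide, 75 mm tall; origin at its underside or grip. Leave it alone.
- drift: Look-alike of the pin in the other rack hole: same shank but a short bulbous head, 26 mm wide, whose top is only 32 mm above the rack; not to be used; origin at its underside or grip. Leave it alone.
Mind the look-alikes: they are no part of the job. Of the things that look like the cap, the smallest one is meant.

How it is judged (in metres and radians):
On the way, in this order (a step that is already met when the one before it is completed fails the run):
1. the pin is through the tab and in the stand, let go, the cap still on (horizontal distance between pin_tip and stand_hole below 0.008 m and z of pin_tip in the frame of stand_hole below -0.012 m and angle between pin_tip's own z axis and vertical below 0.35 rad and contact force between the fingers and pin below 0.1 N and z of cap_center in the frame of jar_mouth below 0.004 m), for 0.2 s.
2. the cap is off its thread and clear of the jar, the pin still in (horizontal distance between pin_tip and stand_hole below 0.008 m and z of pin_tip in the frame of stand_hole below -0.012 m and angle between pin_tip's own z axis and vertical below 0.35 rad and contact force between cap and stand below 0.2 N and z of cap_center in the frame of jar_mouth between 0.014 and 0.07 m), for 0.1 s.
At the end, for the whole second after the job is handed in: Pin still in the stand (tip 12 mm or more below the hole's mouth, within 8 mm of its centre); turntable within 0.15 rad of its start; fingers hold the cap still, off the jar, its lower edge 5 to 45 mm above the rim, within 12 mm of the jar's axis, tilted under 0.2 rad; pin tilt under 0.35 rad (horizontal distance between pin_tip and stand_hole below 0.008 m and z of pin_tip in the frame of stand_hole below -0.012 m and angle between pin_tip's own z axis and vertical below 0.35 rad and contact force between cap and stand below 0.2 N and value of joint turntable between -0.15 and 0.15 rad and contact force between the fingers and cap above 1 N and linear speed of cap below 0.03 m/s and z of cap_center in the frame of jar_mouth between 0.018 and 0.058 m and horizontal distance between cap_center and jar_mouth below 0.012 m and angle between cap_center's own z axis and vertical below 0.2 rad); the arm keeps its last pose, push and grip.
It fails at once if a bystander is pushed or carried away by more than 4 cm (distance of any of seal_ring, element, solvent, brush, scraper, sample_jar, drift from where it was at the start of the episode above 0.04 m).
It also fails if it takes over 61 s, if anything falls off the work surface, if the arm or the gripper's body presses on something with over 40 N, if the wrist force passes 120 N, or if a joint passes its speed limit or range.

## Working session

There is one attempt and no reset: what is moved stays moved. The work goes in short steps, Python scripts to look and compute and a tool call to move; the robot and the scene stay as the last step left them, time stands still between calls to the robot, and variables do not carry over. Pictures are saved under pics/ and viewed, and the job is handed in when it is done.

Besides the shell and the picture viewer there is one more tool, called after ">>>" as a command line: name --argument value ..., lists and objects as JSON in quotes. drive_tool: Moves the arm, as the interface text tells. Its arguments: {"type":"object","properties":{"plan":{"type":"array"},"fingers":{"type":"number"}},"required":["plan"]}

```bash
ls; mkdir -p pics; cat > h.py <<'E'
import numpy as np, cv2
from bench import arm
def snap(n,f):
    d=arm.get_image(n); cv2.imwrite('pics/'+f,d['image'][:,:,::-1]); np.savez('pics/'+f[:-4]+'.npz',**{k:np.array(d[k]) for k in('image','K','R','t')}); return d
def load(f):
    return dict(np.load('pics/'+f+'.npz'))
def ray(d,u,v):
    K,R,t=[np.array(d[k],float) for k in('K','R','t')]
    c=-R.T@t.ravel(); r=R.T@np.linalg.solve(K,[u,v,1.]); return c,r/np.linalg.norm(r)
def onz(d,u,v,z):
    c,r=ray(d,u,v); return c+r*(z-c[2])/r[2]
def proj(d,X):
    K,R,t=[np.array(d[k],float) for k in('K','R','t')]
    p=K@(R@np.array(X,float)+t.ravel()); return p[:2]/p[2]
def tri(*o):
    A=np.zeros((3,3));b=np.zeros(3)
    for d,u,v in o:
        c,r=ray(d,u,v);P=np.eye(3)-np.outer(r,r);A+=P;b+=P@c
    X=np.linalg.solve(A,b)
    return X,[float(np.linalg.norm(proj(d,X)-[u,v])) for d,u,v in o]
E
python3 - <<'E'
from h import *
print(arm.read_state())
for n in('scene','side','wrist'):
    d=snap(n,n+'0.png');print(n,-np.array(d['R']).T@np.array(d['t']).ravel())
E
```

```text
pics
{'clock': 0.0, 'joints': array([ 1.45359312e+00,  3.85559984e-01,  6.67457405e-03, -5.22575043e-04,
       -1.19398243e+00, -2.58598770e-01]), 'joint_vel': array([-1.29341679e-03, -1.03365371e-03,  6.20459196e-04, -9.87617642e-04,
        3.43685872e-04, -8.70786048e-05]), 'joint_efforts': array([-5.43487090e-05, -3.92287374e+01,  1.88406122e+01,  4.18619245e+00,
       -4.63106480e-03, -1.10375410e-05]), 'position': array([229.16993975, 580.92299192, 255.23502245]), 'ee_rot': array([ 9.82379922e-01, -1.86891832e-01, -1.69084869e-04,  1.05032539e-03]), 'contact_force': array([0.60896004, 0.0944024 , 0.48292519]), 'wrist_torque': array([ 0.02156755, -0.03626161, -0.03095283]), 'gripper_width': 85.78629788521494}
scene [1057.0593826  -734.71186036  829.11369651]
side [ 230.60129048 -706.00181248  542.36929116]
wrist [289.25316424 555.66040544 373.16358451]
```

View pics/scene0.png

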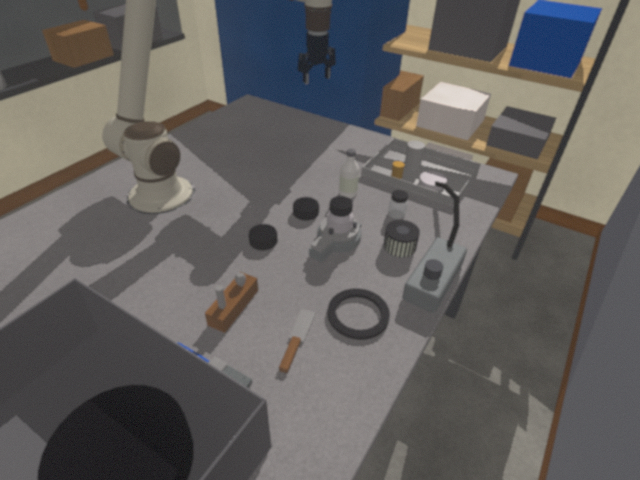

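View pics/side0.png

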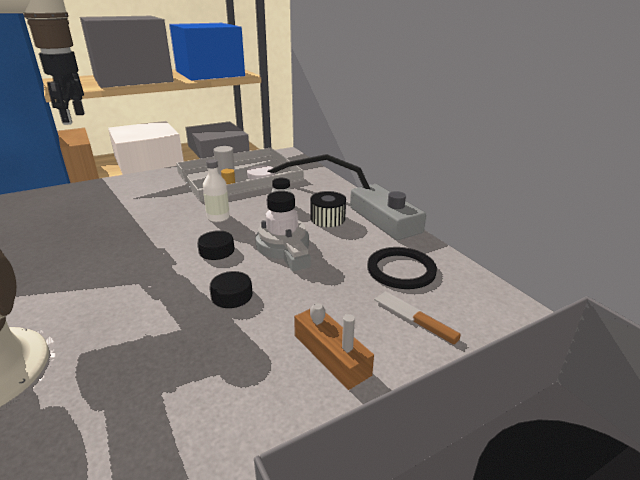

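View pics/wrist0.png

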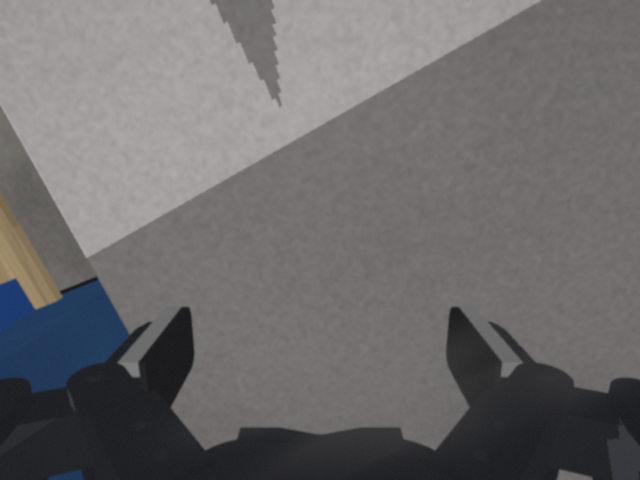

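Cap candidates in the scene view are the cap on the jar (341,206), the sample jar lid (400,197), two loose discs (306,208) and (263,237), and the bottle cap (351,154). Pin candidates are (221,295) and (240,280). I choose the cap on the turntable's jar and the taller, slim-handled pin, and check both in a crop.

```bash
python3 - <<'E'
from h import *
a=load('scene0')['image'][180:340,195:435,::-1]; b=load('side0')['image'][180:390,190:430,::-1]
a=cv2.resize(a,None,fx=3.2,fy=3.2,interpolation=2);cv2.imwrite('pics/c1.png',a)
b=cv2.resize(b,None,fx=2.8,fy=2.8,interpolation=2);cv2.imwrite('pics/c2.png',b)
E
```

```text
(no output)
```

View pics/c1.png

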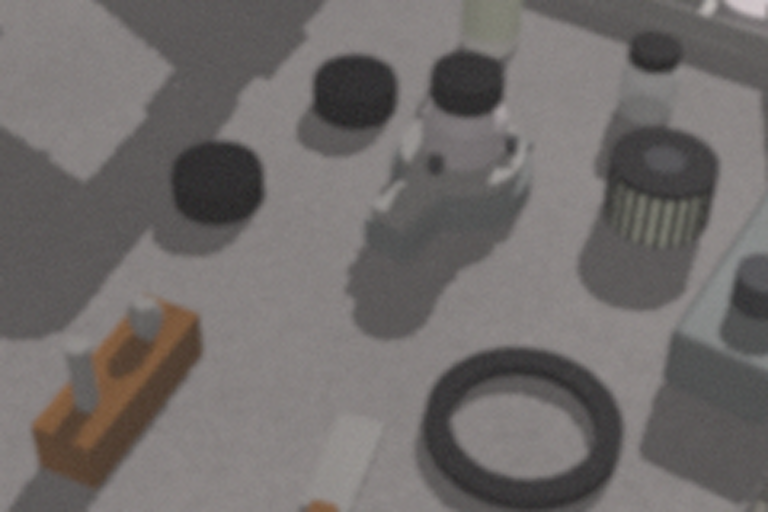

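View pics/c2.png

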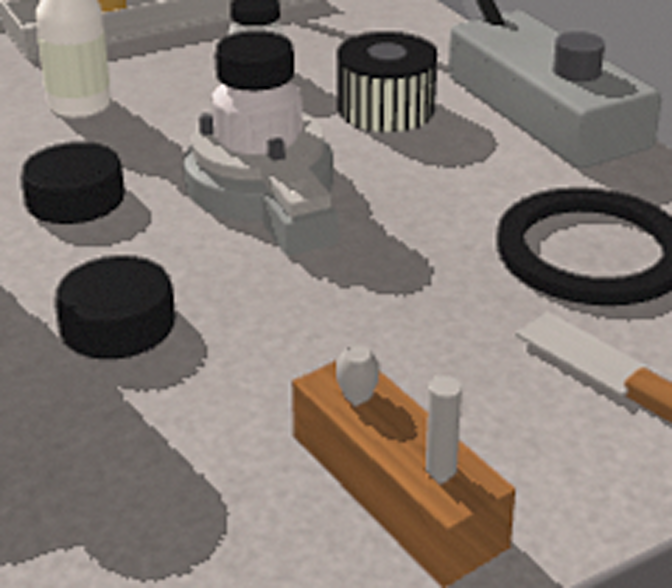

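```bash
python3 - <<'E'
from h import *
a=load('scene0');b=load('side0')
def sh(n,pa,pb,z):
    print(n)
    if pa is not None: print(' scene',onz(a,*pa,z).round(1))
    if pb is not None: print(' side',onz(b,*pb,z).round(1))
    if pa is not None and pb is not None: X,e=tri((a,*pa),(b,*pb));print(' tri',X.round(1),e)
ca=lambda u,v:(195+u/3.2,180+v/3.2)
cb=lambda u,v:(190+u/2.8,180+v/2.8)
sh('pintop',ca(79,342),cb(444,383),108)
sh('pinbase',ca(87,407),cb(442,473),48)
sh('captop',ca(468,75),cb(255,50),128)
sh('tab',None,cb(302,192),46)
sh('rackcorner near',ca(38,430),None,46)
for p in [(515,490),(293,381),(337,358)]: print(onz(b,*cb(*p),46).round(1))
E
```

```text
pintop
 scene [ 522.1 -275.6  108. ]
 side [ 523.  -278.1  108. ]
 tri [ 523.  -277.   108.4] [0.4565583721306928, 0.6767568600003888]
pinbase
 scene [ 525.8 -282.5   48. ]
 side [ 521.  -283.5   48. ]
 tri [ 523.2 -280.3   44.2] [0.008251314613608986, 0.012246996977368077]
captop
 scene [601.7 127.5 128. ]
 side [596.3 122.3 128. ]
 tri [599.8 131.1 124.3] [0.24105839021736275, 0.2902147909306078]
tab
 side [589.8  28.3  46. ]
rackcorner near
 scene [ 509.8 -316.6   46. ]
[ 550.6 -312.4   46. ]
[ 483.8 -170.3   46. ]
[ 518.2 -163.7   46. ]
```

>>> drive_tool --plan '[[[0.037, 0.043, 0], 0], [[0.037, 0.043, 0], 0], [[0.037, 0.043, 0], 0], [[0.037, 0.043, 0], 0], [[0.037, 0.043, 0], 0], [[0.037, 0.043, 0], 0], [[0.037, 0.043, 0], 0], [[0.037, 0.043, 0], 0], [[0.037, 0.043, 0], 0], [[0.037, 0.043, 0], 0], [[0.037, 0.043, 0], 0], [[0.037, 0.043, 0], 0]]'

```text
clock: 1.65
position: [453.2, -63.4, 256.4]
ee_rot: [0.982, -0.187, 0.0, -0.0]
contact_force: [1.3, 0.5, 0.3]
gripper_width: 85.3
```

>>> drive_tool --plan '[[[0.037, 0.043, 0], 0], [[0.037, 0.043, 0], 0], [[0.037, 0.043, 0], 0], [[0.0, 0.0, 0], 9.8], [[0, 0, 0], 9.8], [[0, 0, 0], 9.8], [[0, 0, 0], 9.8], [[0, 0, 0], 9.8], [[0, 0, 0], 9.8], [[0, 0, 0], 9.7], [[0, 0, 0], 0]]'

```text
clock: 3.02
position: [508.7, -222.3, 256.0]
ee_rot: [0.708, -0.707, -0.0, 0.0]
contact_force: [0.2, 0.5, 0.3]
gripper_width: 84.8
```

```bash
cat >> h.py <<'E'
from scipy.spatial.transform import Rotation as Ro
def to(x,y,z):
    s=arm.read_state(); d=np.array([x,y,z])-s['position']; R=Ro.from_quat(s['ee_rot']).as_matrix()
    print('tool shift mm',(R.T@d).round(1)); return R.T@d
def st():
    s=arm.read_state(); R=Ro.from_quat(s['ee_rot']).as_matrix()
    print('t',round(s['clock'],2),'p',s['position'].round(1),'xang',np.degrees(np.arctan2(R[1,0],R[0,0])).round(1),'z',R[:,2].round(3),'F',s['contact_force'].round(1),'M',s['wrist_torque'].round(2),'w',round(s['gripper_width'],1),'j6',s['joints'][5].round(2))
    return s
E
python3 - <<'E'
from h import *
st();snap('wrist','w1.png')
E
```

```text
t 3.02 p [ 508.7 -222.3  256. ] xang -89.9 z [-0.001  0.    -1.   ] F [0.2 0.5 0.3] M [-0.02  0.02 -0.02] w 84.8 j6 0.12
```

View pics/w1.png

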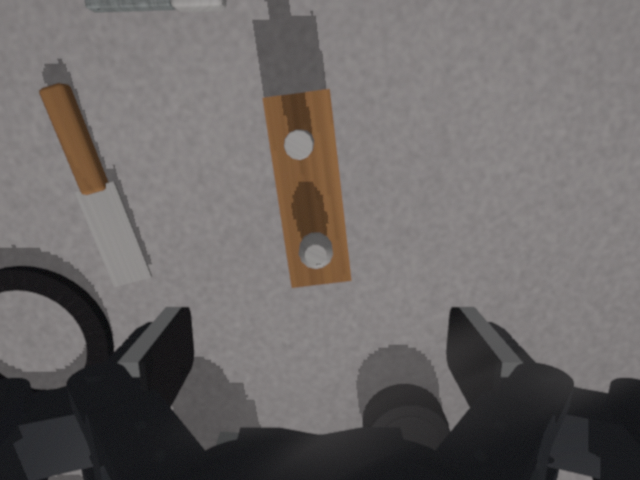

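```bash
python3 - <<'E'
from h import *
w=load('w1');b=load('side0');a=load('scene0')
print(onz(w,298.5,144.5,108), onz(w,317,252,78))
print(tri((w,298.5,144.5),(b,348.6,316.8),(a,219.7,286.9)))
print([onz(w,u,v,46).round(1) for u,v in((264,96),(330,90),(352,280),(291,288))])
c=cv2.resize(w['image'][110:180,260:340,::-1],None,fx=6,fy=6,interpolation=2);cv2.imwrite('pics/c3.png',c)
print(proj(w,[523,-278,108]))
E
```

```text
[ 520.29716991 -279.81953628  108.        ] [ 509.15324951 -202.52218114   78.        ]
(array([ 521.94928928, -278.46586758,  109.07427179]), [3.621661686418138, 0.4871485006030273, 1.0498296032011465])
[array([ 548.1, -312.2,   46. ]), array([ 499.8, -316.4,   46. ]), array([ 480.6, -169.2,   46. ]), array([ 530.8, -162.1,   46. ])]
[294.12281122 147.5414786 ]
```

View pics/c3.png

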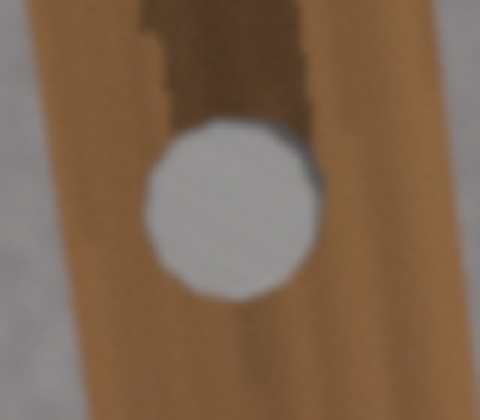

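>>> drive_tool --plan '[[[0.03, -0.006, 0], 0], [[0.027, -0.006, 0.01], 0], [[0, 0, 0.05], 0], [[0, 0, 0.05], 0], [[0, 0, 0.04], 0], [[0, 0, 0.016], 0], [[0, 0, 0], 0], [[0, 0, 0], 0]]'

```text
clock: 4.08
position: [522.2, -279.7, 92.2]
ee_rot: [0.707, -0.707, 0.002, -0.001]
contact_force: [0.1, 0.5, 0.5]
gripper_width: 85.5
```

>>> drive_tool --plan '[[[0, 0, 0], 0], [[0, 0, 0], 0], [[0, 0, 0], 0], [[0, 0, 0], 0], [[0, 0, 0], 0], [[0, 0, 0], 0], [[0, 0, 0], 0], [[0, 0, 0], 0]]' --fingers 1

```text
clock: 5.08
position: [521.2, -279.4, 90.7]
ee_rot: [-0.707, 0.707, -0.0, 0.0]
contact_force: [1.0, 0.2, 3.7]
gripper_width: 16.4
```

```bash
python3 - <<'E'
from h import *
st();snap('wrist','w2.png')
E
```

```text
t 5.08 p [ 521.2 -279.4   90.7] xang -90.0 z [ 0.001 -0.    -1.   ] F [1.  0.2 3.7] M [ 0.13 -0.01  0.  ] w 16.4 j6 0.22
```

View pics/w2.png

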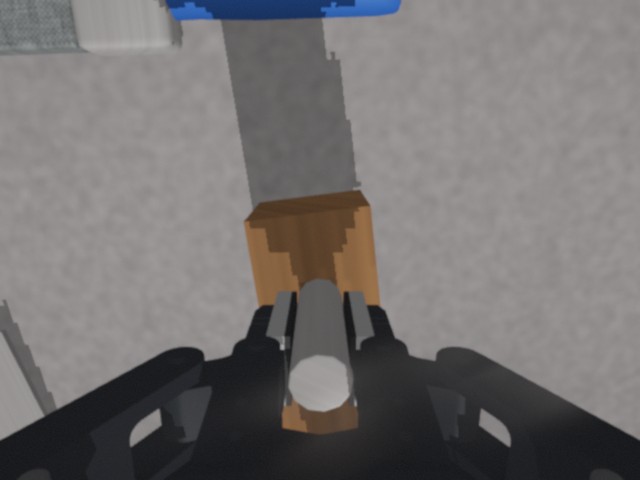

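>>> drive_tool --plan '[[[0, 0, -0.03], 0], [[0, 0, -0.05], 0], [[0, 0, -0.05], 0], [[-0.04, -0.008, -0.03], 0], [[-0.05, -0.009, -0.02], 0], [[-0.05, -0.009, 0], 0], [[-0.05, -0.009, 0], 0], [[-0.05, -0.009, 0], 0], [[-0.05, -0.009, 0], 0], [[-0.05, -0.009, 0], 0], [[-0.04, -0.008, 0], 0], [[0, 0, 0], 0]]'

```text
clock: 6.62
position: [590.7, 103.1, 268.4]
ee_rot: [0.708, -0.706, -0.001, 0.001]
contact_force: [-0.7, -1.1, -0.6]
gripper_width: 16.6
```

>>> drive_tool --plan '[[[0, 0, 0], 0], [[0, 0, 0], 0]]'

```text
clock: 6.88
position: [590.7, 99.5, 270.0]
ee_rot: [-0.706, 0.708, 0.0, -0.0]
contact_force: [0.1, 0.3, -1.6]
gripper_width: 16.6
```

```bash
python3 - <<'E'
from h import *
st();snap('wrist','w3.png');snap('side','s3.png')
E
```

```text
t 6.88 p [590.7  99.5 270. ] xang -90.1 z [-0.001 -0.    -1.   ] F [ 0.1  0.3 -1.6] M [-0.03  0.01  0.04] w 16.6 j6 -0.44
```

View pics/w3.png

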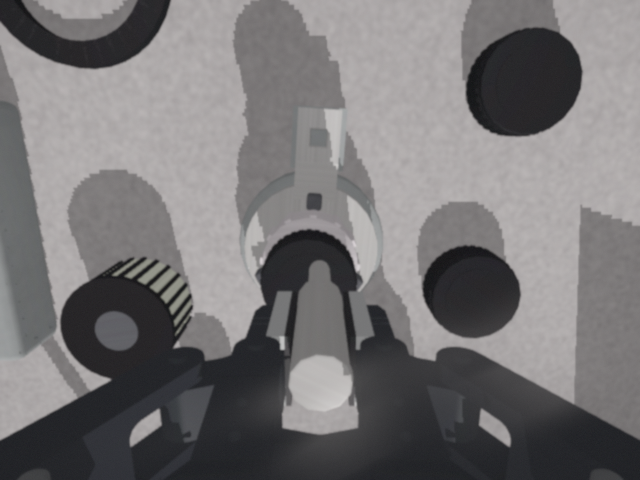

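View pics/s3.png

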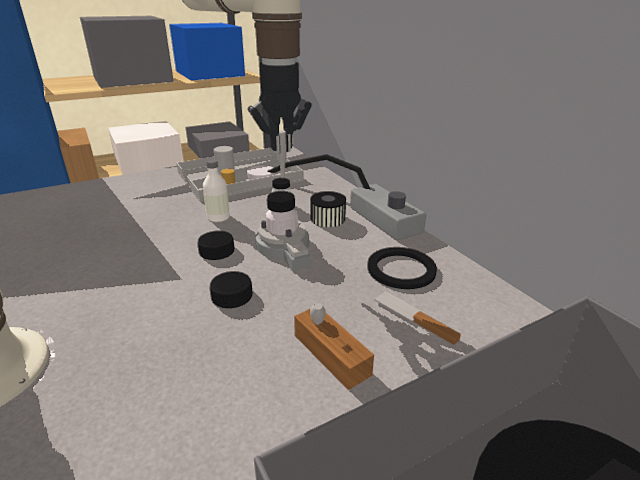

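```bash
python3 - <<'E'
from h import *
w=load('w3');s=load('s3')
im=w['image']
c=cv2.resize(im[95:215,255:395,::-1],None,fx=5,fy=5,interpolation=2);cv2.imwrite('pics/c4.png',c)
c=cv2.resize(im[225:425,255:395,::-1],None,fx=3,fy=3,interpolation=2);cv2.imwrite('pics/c5.png',c)
c=cv2.resize(s['image'][180:280,230:330,::-1],None,fx=6,fy=6,interpolation=2);cv2.imwrite('pics/c6.png',c)
print(proj(w,[590.7,99.5,187.3]),proj(w,[590.7,99.5,287.3]))
print(onz(w,318,137,46))
E
```

```text
[316.95165132 267.97166628] [315.27219504 385.44145363]
[590.29600299  38.81294349  46.        ]
```

View pics/c4.png

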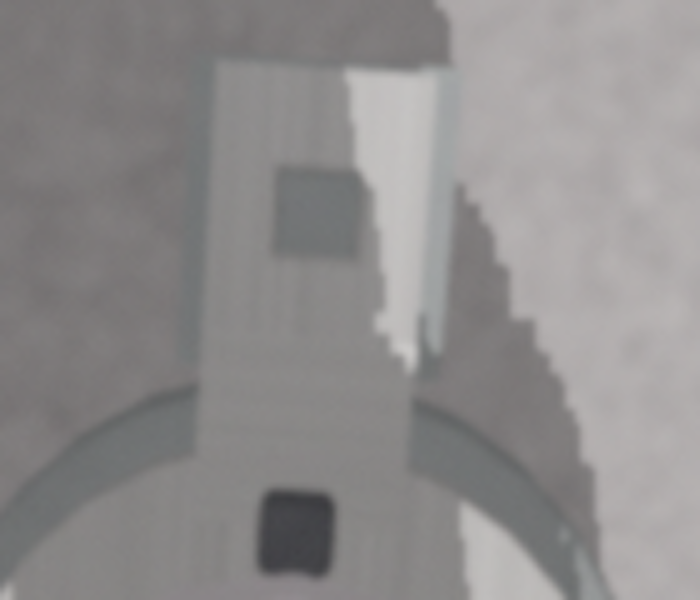

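View pics/c5.png

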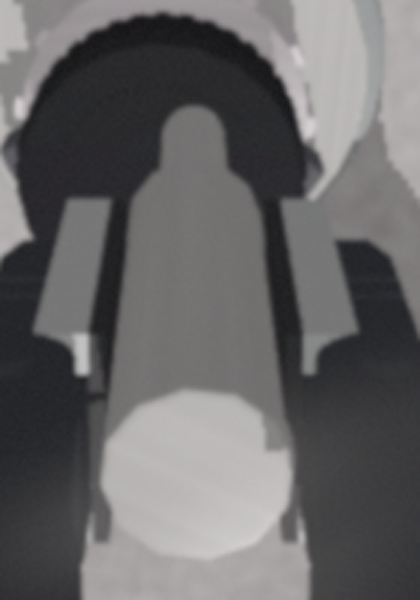

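View pics/c6.png

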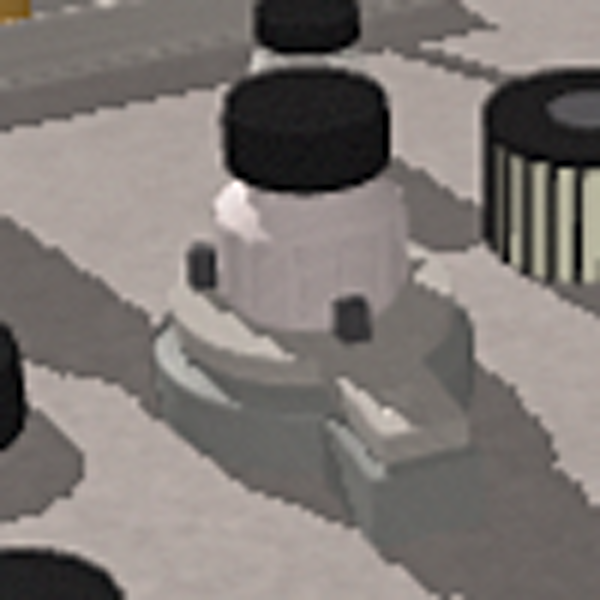

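>>> drive_tool --plan '[[[0.03, 0, 0], 0], [[0.03, -0.0006, 0], 0], [[0, 0, 0.04], 0], [[0, 0, 0.04], 0], [[0, 0, 0.03], 0], [[0, 0, 0.017], 0], [[0, 0, 0], 0], [[0, 0, 0], 0]]'

```text
clock: 7.98
position: [592.3, 40.4, 144.4]
ee_rot: [-0.707, 0.707, -0.001, 0.001]
contact_force: [-0.2, 0.6, -0.4]
gripper_width: 16.8
```

```bash
python3 - <<'E'
from h import *
st();w=snap('wrist','w4.png');s=snap('side','s4.png');a=snap('scene','a4.png')
cv2.imwrite('pics/c7.png',cv2.resize(w['image'][200:420,220:420,::-1],None,fx=2.7,fy=2.7,interpolation=2))
c=cv2.resize(s['image'][160:280,240:340,::-1],None,fx=5,fy=5,interpolation=2)
d=cv2.resize(a['image'][170:270,290:390,::-1],None,fx=3,fy=3,interpolation=2)
o=np.zeros((600,800,3),np.uint8);o[:,:500]=c;o[:300,500:]=d;cv2.imwrite('pics/c8.png',o)
E
```

```text
t 7.97 p [592.3  40.4 144.4] xang -90.1 z [ 0.002  0.    -1.   ] F [-0.2  0.6 -0.4] M [ 0.    0.03 -0.02] w 16.8 j6 -0.34
```

View pics/c7.png

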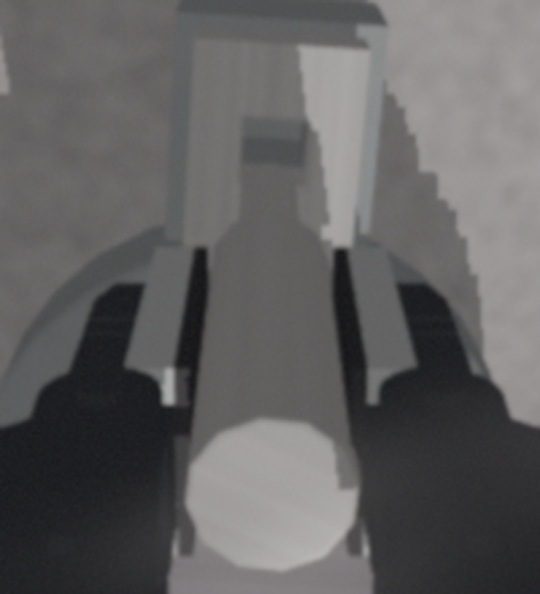

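View pics/c8.png

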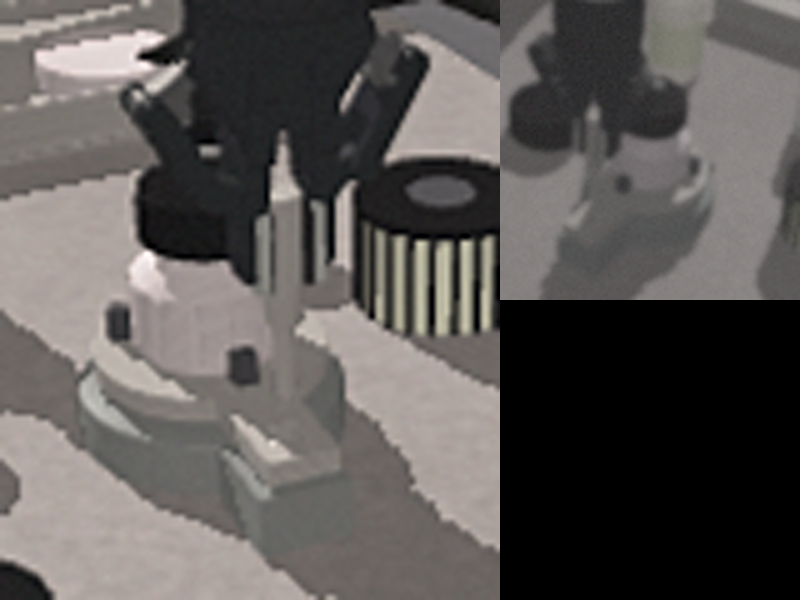

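```bash
python3 - <<'E'
from h import *
w=load('w4'); f=lambda u,v:(220+u/2.7,200+v/2.7)
for p in[(243,117),(305,117),(242,163),(304,163)]: print(onz(w,*f(*p),46).round(1))
zt=144.4-270+287.3
print('top',onz(w,*f(272.5,495),zt).round(1))
# camera vs tcp
R=Ro.from_quat(arm.read_state()['ee_rot']).as_matrix()
print(arm.read_state()['position'], -w['R'].T@w['t'])
for z in (46,zt-95):
  for y in(38,39,40): print(z,y,(proj(w,[591,y,z])-[220,200])*2.7)
w3=load('w3'); print('w3 hole',onz(w3,318.6,137.6,46), 'top',onz(w3,320.7,383,287.3),-w3['R'].T@w3['t'])
for p in[(274,168),(362,168),(274,258),(362,258)]: print(onz(w3,255+p[0]/5,95+p[1]/5,46).round(1))
E
```

```text
[596.3  32.   46. ]
[584.2  32.   46. ]
[596.6  41.4  46. ]
[584.3  41.4  46. ]
top [590.7  39.7 161.7]
[592.23049689  40.67991243 144.5562486 ] [590.89255136 -26.74582564 262.22207092]
46 38 [270.13430266 146.51820939]
46 39 [270.13764908 151.37053171]
46 40 [270.14098776 156.21163558]
66.70000000000002 38 [270.09987486 179.55543719]
66.70000000000002 39 [270.1035897  184.83665038]
66.70000000000002 40 [270.10729512 190.10447026]
w3 hole [589.82747031  39.26982426  46.        ] top [589.23108557  98.75372616 287.3       ] [589.54056119  32.44099346 387.84925849]
[596.7  32.5  46. ]
[583.   32.5  46. ]
[596.8  46.1  46. ]
[582.9  46.2  46. ]
```

>>> drive_tool --plan '[[[0.0007, 0, 0.006], 0], [[0, 0, 0.006], 0], [[0, 0, 0.004], 0], [[0, 0, 0.004], 0], [[0, 0, 0], 0], [[0, 0, 0], 0]]'

```text
clock: 8.88
position: [591.8, 40.0, 123.4]
ee_rot: [-0.707, 0.707, -0.0, 0.0]
contact_force: [-0.3, 0.4, -1.1]
gripper_width: 16.5
```

```bash
python3 - <<'E'
from h import *
st();w=snap('wrist','w5.png');s=snap('side','s5.png')
o=np.zeros((600,800,3),np.uint8)
o[:500,:450]=cv2.resize(w['image'][220:420,230:410,::-1],None,fx=2.5,fy=2.5,interpolation=2)
o[:500,450:]=cv2.resize(s['image'][170:270,250:320,::-1],None,fx=5,fy=5,interpolation=2);cv2.imwrite('pics/c9.png',o)
E
```

```text
t 8.88 p [591.8  40.  123.4] xang -90.0 z [ 0. -0. -1.] F [-0.3  0.4 -1.1] M [ 0.03 -0.07  0.02] w 16.5 j6 -0.34
```

View pics/c9.png

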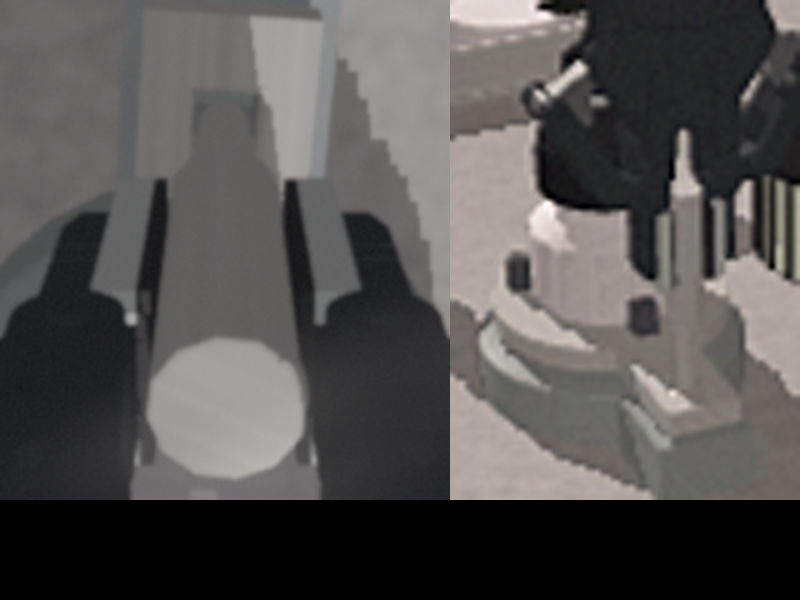

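>>> drive_tool --plan '[[[0, 0, 0.004], 0], [[0, 0, 0.004], 0], [[0, 0, 0.004], 0], [[0, 0, 0.003], 0], [[0, 0, 0], 0]]'

```text
clock: 9.6
position: [591.5, 39.9, 107.9]
ee_rot: [-0.707, 0.707, 0.0, -0.0]
contact_force: [0.5, 0.6, -0.7]
gripper_width: 16.5
```

```bash
python3 -c "
from h import *
st()"
```

```text
t 9.6 p [591.5  39.9 107.9] xang -90.0 z [-0.001 -0.    -1.   ] F [ 0.5  0.6 -0.7] M [-0.03 -0.01 -0.04] w 16.5 j6 -0.34
```

Tip is now about 4 mm into the stand's hole, and no force shows. I'll continue to nearly seated.

>>> drive_tool --plan '[[[0, 0, 0.004], 0], [[0, 0, 0.004], 0], [[0, 0, 0.004], 0], [[0, 0, 0.003], 0], [[0, 0, 0], 0], [[0, 0, 0], 0]]'

```text
clock: 10.35
position: [591.7, 40.0, 93.4]
ee_rot: [-0.707, 0.707, -0.0, 0.0]
contact_force: [-0.1, 0.9, -1.4]
gripper_width: 16.5
```

```bash
python3 -c "
from h import *
st();w=snap('wrist','w6.png');s=snap('side','s6.png')
o=np.zeros((600,800,3),np.uint8)
o[:500,:450]=cv2.resize(w['image'][220:420,230:410,::-1],None,fx=2.5,fy=2.5,interpolation=2)
o[:500,450:]=cv2.resize(s['image'][170:270,250:320,::-1],None,fx=5,fy=5,interpolation=2);cv2.imwrite('pics/c10.png',o)"
```

```text
t 10.35 p [591.7  40.   93.4] xang -90.0 z [ 0.  0. -1.] F [-0.1  0.9 -1.4] M [ 0.04 -0.    0.01] w 16.5 j6 -0.34
```

View pics/c10.png

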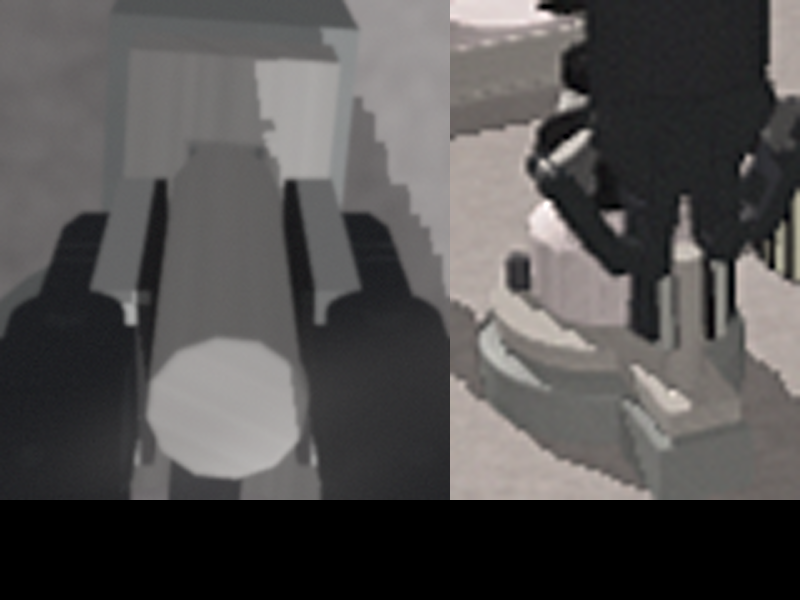

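>>> drive_tool --plan '[[[0, 0, 0.0012], 0], [[0, 0, 0], 0]]'

```text
clock: 10.7
position: [591.6, 39.9, 92.0]
ee_rot: [-0.707, 0.707, 0.0, -0.0]
contact_force: [0.0, 0.7, -1.3]
gripper_width: 16.4
```

>>> drive_tool --plan '[[[0, 0, 0], 0], [[0, 0, 0], 0], [[0, 0, 0], 0], [[0, 0, 0], 0]]' --fingers -0.1

```text
clock: 11.2
position: [591.7, 40.0, 92.2]
ee_rot: [-0.707, 0.707, -0.0, 0.0]
contact_force: [0.7, -0.6, -0.3]
gripper_width: 46.9
```

>>> drive_tool --plan '[[[0, 0, -0.02], 0], [[0, 0, -0.05], 0], [[0, 0, -0.05], 0], [[0, 0, -0.05], 0], [[-0.03, 0, -0.01], 0], [[-0.05, 0, 0], 0], [[-0.02, 0, 0], 0], [[0, 0, 0], 0], [[0, 0, 0], 0]]' --fingers -1

```text
clock: 12.32
position: [591.5, 139.3, 271.8]
ee_rot: [-0.707, 0.707, 0.0, -0.0]
contact_force: [0.1, -0.2, 0.4]
gripper_width: 85.4
```

```bash
python3 -c "
from h import *
st();w=snap('wrist','w7.png');s=snap('side','s7.png');a=snap('scene','a7.png')
o=np.zeros((600,800,3),np.uint8)
o[:500,:500]=cv2.resize(a['image'][170:270,290:390,::-1],None,fx=5,fy=5,interpolation=2)
o[:500,450:]=cv2.resize(s['image'][170:270,250:320,::-1],None,fx=5,fy=5,interpolation=2);cv2.imwrite('pics/c11.png',o)"
```

```text
t 12.32 p [591.5 139.3 271.8] xang -90.1 z [-0.001 -0.001 -1.   ] F [ 0.1 -0.2  0.4] M [-0.03  0.01 -0.02] w 85.4 j6 -0.5
```

View pics/c11.png

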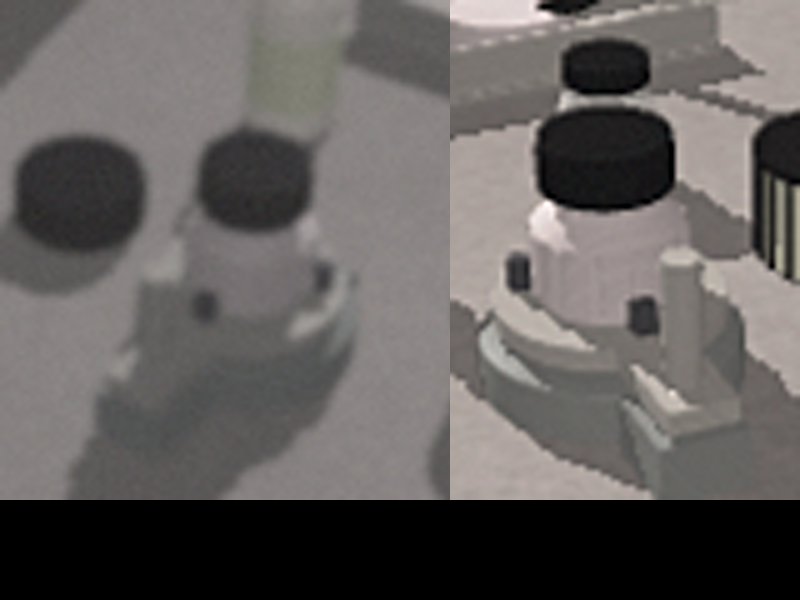

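View pics/w7.png

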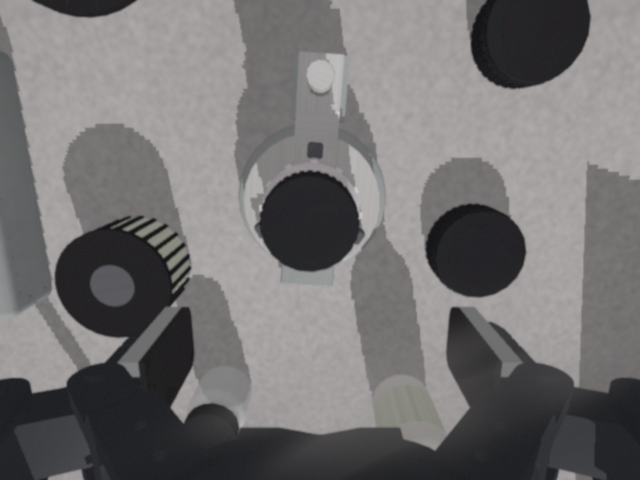

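```bash
python3 - <<'E'
from h import *
w=load('w7');im=w['image']
g=im.max(2); m=(g<60).astype(np.uint8)
n,l,s,c=cv2.connectedComponentsWithStats(m); i=l[220,308]; print(s[i])
M=(l==i).astype(np.uint8); cs,_=cv2.findContours(M,0,1); k=max(cs,key=cv2.contourArea).reshape(-1,2)
P=np.array([onz(w,u,v,128)[:2] for u,v in k])
# near side (low v) shows skirt; use lower part of outline (larger v = nearer camera? ) print extents
print(P.min(0),P.max(0))
sel=k[:,1]>220
for nm,Q in(('v>220',P[sel]),('all',P)):
    A=np.c_[2*Q,np.ones(len(Q))];x=np.linalg.lstsq(A,(Q**2).sum(1),rcond=None)[0];print(nm,x[:2],np.sqrt(x[2]+x[0]**2+x[1]**2))
mp=((g>170)&(np.indices(g.shape)[0]<100)&(np.indices(g.shape)[1]>300)&(np.indices(g.shape)[1]<336)).astype(np.uint8)
print(onz(w,320,76,108.5),-w['R'].T@w['t'])
cv2.imwrite('pics/c12.png',cv2.resize(im[155:285,240:380,::-1],None,fx=4.5,fy=4.5,interpolation=2))
E
```

```text
[ 259  171  101  100 7589]
[565.14054425  97.23174224] [628.44288872 161.06127478]
v>220 [596.82566808 129.64853911] 30.985832324435215
all [596.73792408 129.32647591] 31.086668831067875
[589.77435396  40.64199799 108.5       ] [590.43270624  72.25437249 389.68762792]
```

View pics/c12.png

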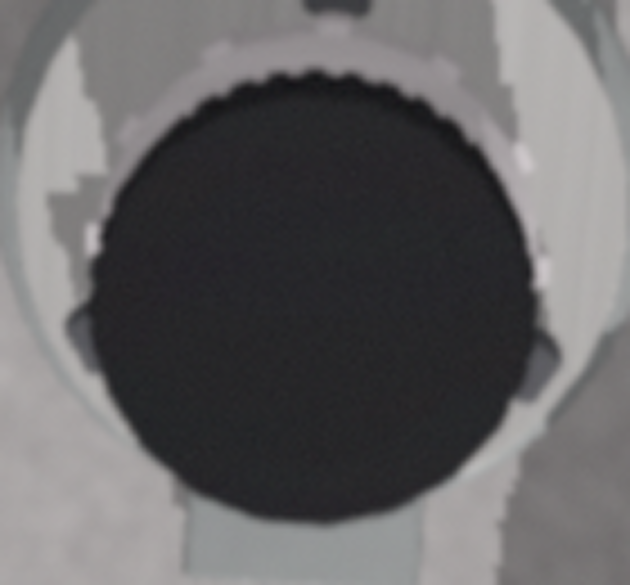

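```bash
python3 - <<'E'
from h import *
def circ(Q):
    A=np.c_[2*Q,np.ones(len(Q))];x=np.linalg.lstsq(A,(Q**2).sum(1),rcond=None)[0];return x[:2].round(1),np.sqrt(x[2]+x[0]**2+x[1]**2).round(1)
for f,p in(('s7',(281,203)),('a7',(341,206)),('side0',(281,203)),('scene0',(341,206)),('w7',(308,220))):
    d=load(f);g=cv2.GaussianBlur(d['image'],(3,3),0).max(2)
    m=(g<(70 if f[0]!='w' else 60)).astype(np.uint8); n,l,s,c=cv2.connectedComponentsWithStats(m); i=l[p[1],p[0]]
    print(f,s[i])
    k=max(cv2.findContours((l==i).astype(np.uint8),0,1)[0],key=cv2.contourArea).reshape(-1,2)
    cx=k[:,0].mean(); 
    top=[];bot=[]
    for u in range(k[:,0].min()+3,k[:,0].max()-2):
        v=k[k[:,0]==u,1]; top.append((u,v.min()-.5)); bot.append((u,v.max()+.5))
    hi,lo=(128,102) if f[0]!='w' else (102,128)
    for nm,q,z in(('top',top,hi),('bot',bot,lo)):
        Q=np.array([onz(d,u,v,z)[:2] for u,v in q])
        # fixed radius 31.5 fit
        from scipy.optimize import least_squares
        r=least_squares(lambda c:np.hypot(*(Q-c).T)-31.5,[598,128]); print('  ',nm,r.x.round(1),np.sqrt(np.mean(r.fun**2)).round(2))
E
```

```text
s7 [267 192  28  20 489]
   top [596.6 128.5] 1.52
   bot [601.1 135.4] 1.07
a7 [330 197  22  19 338]
   top [599.9 127.3] 1.28
   bot [594.1 136.1] 1.0
side0 [267 192  28  20 487]
   top [596.1 128.7] 1.43
   bot [601.1 135.4] 1.07
scene0 [330 197  21  19 336]
   top [599.9 127.3] 1.32
   bot [594.6 136.7] 1.12
w7 [ 259  171  101   99 7534]
   top [597.2 131.3] 0.41
   bot [596.9 129.2] 0.33
```

```bash
python3 - <<'E'
from h import *
b=load('s7');a=load('a7')
print(onz(b,217,217,0),onz(b,281,184,75),onz(a,351,154,160),onz(a,400,197,75))
print(onz(b,212,165,160)); to(598,132,200)
E
```

```text
[505.04952169 347.60585628   0.        ] [680.80484854 310.51935399  75.        ] [518.35913962 327.23346186 160.        ] [697.54549985 320.02344407  75.        ]
[499.68048942 314.66778168 160.        ]
tool shift mm [ 6.9 -6.3 72. ]
```

>>> drive_tool --plan '[[[0.007, -0.006, 0.02], 0], [[0, 0, 0.03], 10], [[0, 0, 0.02], 10], [[0, 0, 0], 10], [[0, 0, 0], 10], [[0, 0, 0], 10], [[0, 0, 0], 10], [[0, 0, 0], 10], [[0, 0, 0], 10], [[0, 0, 0], 10], [[0, 0, 0], 0], [[0, 0, 0], 0]]'

```text
clock: 13.98
position: [597.8, 132.5, 202.1]
ee_rot: [-0.001, 1.0, -0.0, 0.0]
contact_force: [-0.2, 0.7, 0.4]
gripper_width: 85.6
```

```bash
python3 - <<'E'
from h import *
st();snap('wrist','w8.png')
E
```

```text
t 13.97 p [597.8 132.5 202.1] xang -179.9 z [ 0. -0. -1.] F [-0.2  0.7  0.4] M [-0.01  0.02 -0.01] w 85.6 j6 -2.05
```

View pics/w8.png

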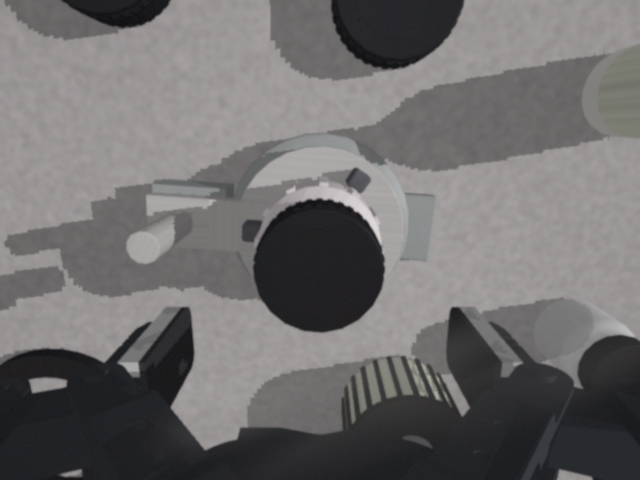

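>>> drive_tool --plan '[[[-0.0012, 0, 0.02], 0], [[0, 0, 0.03], 0], [[0, 0, 0.02], 0], [[0, 0, 0.01], 0], [[0, 0, 0], 0], [[0, 0, 0], 0]]'

```text
clock: 14.78
position: [599.5, 133.2, 123.1]
ee_rot: [0.0, 1.0, 0.0, 0.001]
contact_force: [-0.4, -0.5, 0.6]
gripper_width: 85.3
```

```bash
python3 - <<'E'
from h import *
st();w=snap('wrist','w9.png');s=snap('side','s9.png')
o=np.zeros((480,800,3),np.uint8);o[:360,:480]=cv2.resize(w['image'][:,:,::-1],(480,360));o[:480,480:]=cv2.resize(s['image'][150:270,240:320,::-1],(320,480),interpolation=2)
cv2.imwrite('pics/c13.png',o)
E
```

```text
t 14.78 p [599.5 133.2 123.1] xang 180.0 z [ 0.002  0.001 -1.   ] F [-0.4 -0.5  0.6] M [-0.    0.01  0.02] w 85.3 j6 -2.05
```

View pics/c13.png

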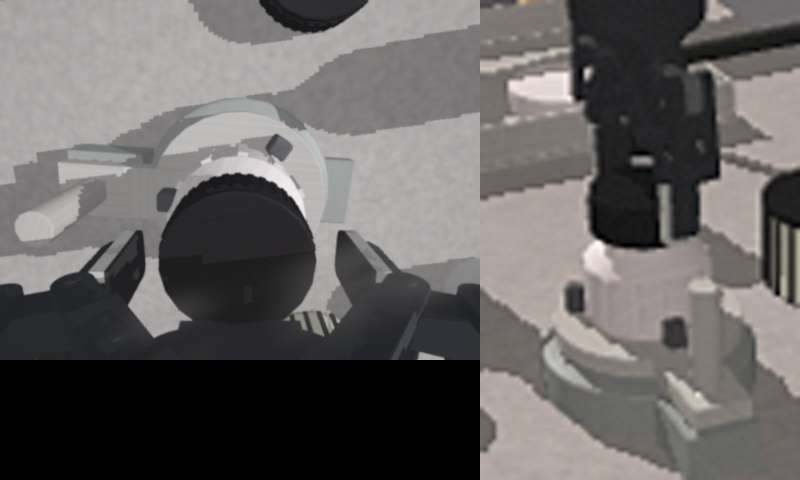

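>>> drive_tool --plan '[[[0, -0.001, 0.005], 0], [[0, 0, 0], 0]]'

```text
clock: 15.12
position: [598.6, 131.8, 116.8]
ee_rot: [0.0, 1.0, -0.0, -0.0]
contact_force: [-0.0, -0.6, -0.1]
gripper_width: 85.4
```

>>> drive_tool --plan '[[[0, 0, 0], 0], [[0, 0, 0], 0], [[0, 0, 0], 0], [[0, 0, 0], 0], [[0, 0, 0], 0]]' --fingers 1

```text
clock: 15.75
position: [599.0, 132.0, 117.6]
ee_rot: [0.0, 1.0, 0.0, 0.0]
contact_force: [-1.8, -0.1, 6.4]
gripper_width: 62.9
```

```bash
python3 - <<'E'
from h import *
st();w=snap('wrist','w10.png');s=snap('side','s10.png')
o=np.zeros((480,800,3),np.uint8);o[:360,:480]=cv2.resize(w['image'][:,:,::-1],(480,360));o[:480,480:]=cv2.resize(s['image'][150:270,240:320,::-1],(320,480),interpolation=2)
cv2.imwrite('pics/c14.png',o)
E
```

```text
t 15.75 p [599.  132.  117.6] xang 180.0 z [ 0.  0. -1.] F [-1.8 -0.1  6.4] M [-0.    0.63 -0.02] w 62.9 j6 -2.05
```

View pics/c14.png

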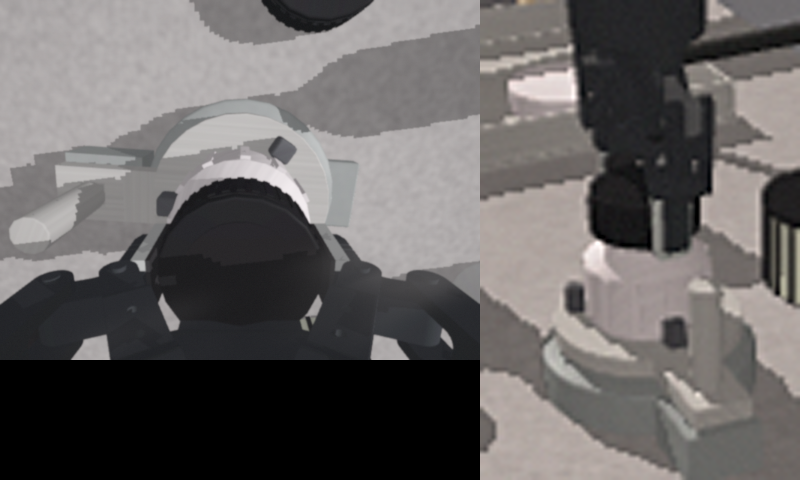

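>>> drive_tool --plan '[[[0, 0, -0.0002], -5], [[0, 0, -0.0002], -5], [[0, 0, -0.0002], -5], [[0, 0, -0.0002], -5], [[0, 0, 0], 0]]'

```text
clock: 16.48
position: [599.5, 132.1, 118.4]
ee_rot: [-0.173, 0.985, 0.0, 0.001]
contact_force: [0.4, 0.0, 4.3]
gripper_width: 63.1
```

```bash
python3 - <<'E'
from h import *
st();w=snap('wrist','w11.png');s=snap('side','s11.png')
o=np.zeros((480,800,3),np.uint8);o[:360,:480]=cv2.resize(w['image'][:,:,::-1],(480,360));o[:480,480:]=cv2.resize(s['image'][150:270,240:320,::-1],(320,480),interpolation=2)
cv2.imwrite('pics/c15.png',o)
E
```

```text
t 16.48 p [599.5 132.1 118.4] xang -160.1 z [ 0.002  0.    -1.   ] F [0.4 0.  4.3] M [0.   0.15 0.08] w 63.1 j6 -1.7
```

View pics/c15.png

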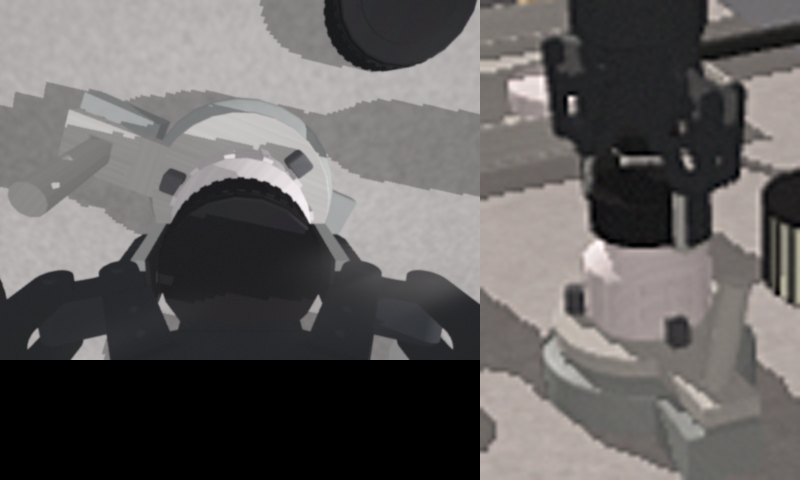

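The turntable took up its play and the pin leans about 0.2 rad, jammed between tab and stand. That is inside the 0.35 limit. I'll turn a little more and check that it doesn't grow.

>>> drive_tool --plan '[[[0, 0, -0.0002], -5], [[0, 0, -0.0002], -5], [[0, 0, -0.0002], -5]]'

```text
clock: 16.95
position: [599.4, 132.4, 118.9]
ee_rot: [-0.301, 0.954, 0.0, 0.001]
contact_force: [-0.3, 0.8, 4.2]
gripper_width: 63.1
```

```bash
python3 - <<'E'
from h import *
st();w=snap('wrist','w12.png');s=snap('side','s12.png');a=snap('scene','a12.png')
o=np.zeros((480,800,3),np.uint8);o[:360,:480]=cv2.resize(w['image'][:,:,::-1],(480,360));o[:480,480:]=cv2.resize(s['image'][150:270,240:320,::-1],(320,480),interpolation=2)
cv2.imwrite('pics/c16.png',o)
E
```

```text
t 16.95 p [599.4 132.4 118.9] xang -144.9 z [ 0.001  0.001 -1.   ] F [-0.3  0.8  4.2] M [ 0.24  0.06 -0.11] w 63.1 j6 -1.44
```

View pics/c16.png

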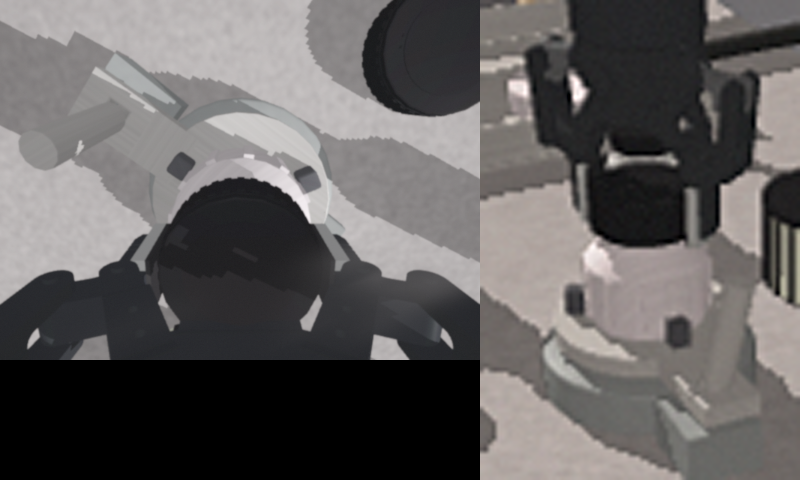

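```bash
python3 - <<'E'
from h import *
s=load('s12');w=load('w12');a=load('a12')
X,e=tri((s,304.8,221),(w,53,200));print(X.round(1),e)
b=np.array([591.3,39,27.]); d=X-b; print('tilt',np.arctan2(np.hypot(*d[:2]),d[2]))
s=load('s11');w=load('w11');X,e=tri((s,304,221),(w,37,265));print(X.round(1),e)
o=cv2.resize(a['image'][180:260,290:390,::-1],None,fx=7,fy=7,interpolation=2);cv2.imwrite('pics/c17.png',o)
E
```

```text
[611.2  36.7 104.2] [0.3725590540822601, 2.7141906454899325]
tilt 0.25357467966378694
[609.   36.3 104.9] [0.3939804226125084, 2.7769959272845637]
```

View pics/c17.png

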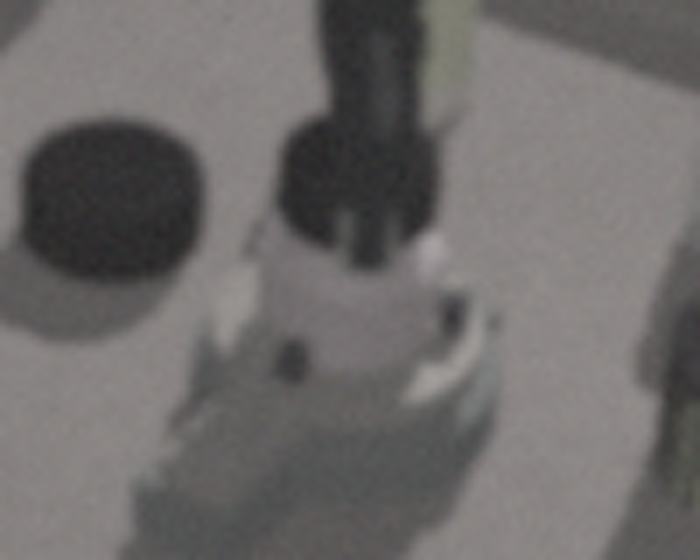

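>>> drive_tool --plan '[[[0, 0, -0.0002], -5], [[0, 0, -0.0002], -5], [[0, 0, -0.0002], -5]]'

```text
clock: 17.48
position: [599.5, 132.3, 119.8]
ee_rot: [-0.423, 0.906, -0.0, 0.001]
contact_force: [-0.6, 2.0, 6.1]
gripper_width: 63.0
```

```bash
python3 - <<'E'
from h import *
st();w=snap('wrist','w13.png');s=snap('side','s13.png')
o=np.zeros((480,800,3),np.uint8);o[:360,:480]=cv2.resize(w['image'][:,:,::-1],(480,360));o[:480,480:]=cv2.resize(s['image'][150:270,240:320,::-1],(320,480),interpolation=2)
cv2.imwrite('pics/c18.png',o)
E
```

```text
t 17.48 p [599.5 132.3 119.8] xang -130.0 z [ 0.002  0.001 -1.   ] F [-0.6  2.   6.1] M [ 0.5   0.27 -0.13] w 63.0 j6 -1.18
```

View pics/c18.png

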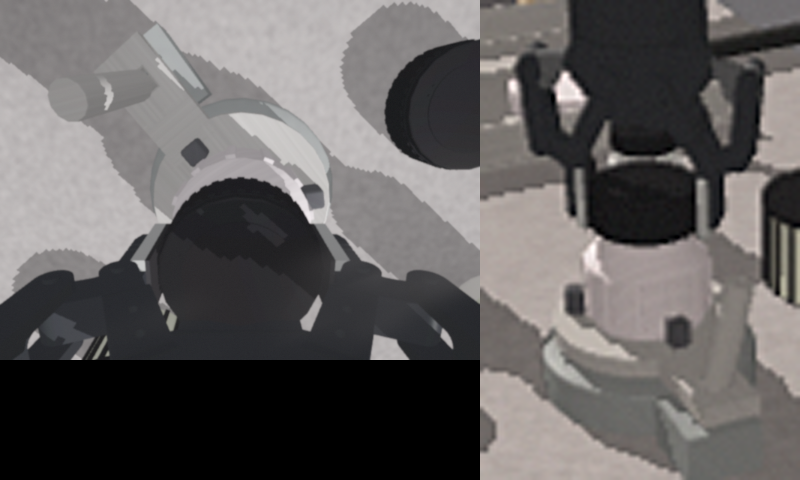

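The lean is unchanged and the cap follows the jaws. Continuing.

>>> drive_tool --plan '[[[0, 0, -0.0002], -5], [[0, 0, -0.0002], -5]]'

```text
clock: 17.82
position: [599.2, 132.4, 120.2]
ee_rot: [-0.5, 0.866, 0.0, 0.001]
contact_force: [-2.2, 1.8, 6.3]
gripper_width: 63.2
```

```bash
python3 -c "
from h import *
s=st();print(s['joint_efforts'].round(2))"
```

```text
t 17.82 p [599.2 132.4 120.2] xang -120.0 z [ 0.001  0.001 -1.   ] F [-2.2  1.8  6.3] M [ 0.48  0.39 -0.06] w 63.2 j6 -1.0
[ -1.19 -37.34  13.78   3.25   0.12  -0.39]
```

>>> drive_tool --plan '[[[0, 0, -0.0002], -5], [[0, 0, -0.0002], -5]]'

```text
clock: 18.08
position: [598.8, 132.5, 120.3]
ee_rot: [-0.573, 0.82, 0.0, 0.0]
contact_force: [-1.8, 2.7, 6.5]
gripper_width: 63.1
```

```bash
python3 - <<'E'
from h import *
s=st();print(s['joint_efforts'].round(2));w=snap('wrist','w14.png');s=snap('side','s14.png')
o=np.zeros((480,800,3),np.uint8);o[:360,:480]=cv2.resize(w['image'][:,:,::-1],(480,360));o[:480,480:]=cv2.resize(s['image'][150:270,240:320,::-1],(320,480),interpolation=2)
cv2.imwrite('pics/c19.png',o)
E
```

```text
t 18.07 p [598.8 132.5 120.3] xang -110.1 z [ 0.     0.001 -1.   ] F [-1.8  2.7  6.5] M [ 0.68  0.57 -1.09] w 63.1 j6 -0.83
[ -0.95 -37.36  13.94   4.1    0.19   0.56]
```

View pics/c19.png

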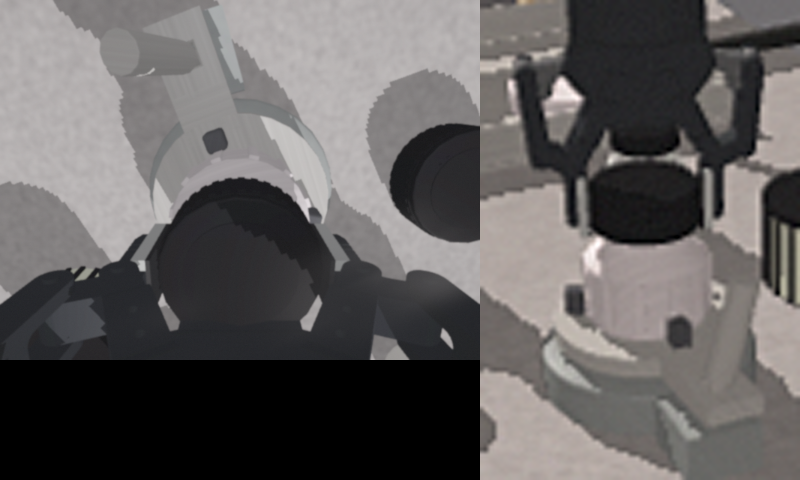

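>>> drive_tool --plan '[[[0, 0, 0], 4], [[0, 0, 0], 3], [[0, 0, 0], 0]]'

```text
clock: 18.55
position: [599.1, 132.1, 120.5]
ee_rot: [-0.521, 0.853, -0.0, 0.0]
contact_force: [-1.7, 1.0, 5.8]
gripper_width: 62.8
```

```bash
python3 -c "
from h import *
s=st();print(s['joint_efforts'].round(2))"
```

```text
t 18.55 p [599.1 132.1 120.5] xang -117.2 z [ 0.001  0.    -1.   ] F [-1.7  1.   5.8] M [ 0.23  0.33 -0.03] w 62.8 j6 -0.95
[-6.200e-01 -3.746e+01  1.397e+01  3.090e+00  1.700e-01 -1.000e-02]
```

>>> drive_tool --plan '[[[0, 0, -0.0005], 0], [[0, 0, -0.0005], 0], [[0, 0, 0], 0]]'

```text
clock: 18.92
position: [599.1, 132.1, 121.1]
ee_rot: [-0.522, 0.853, -0.0, 0.0]
contact_force: [-0.5, 1.6, 5.0]
gripper_width: 62.9
```

```bash
python3 -c "
from h import *
s=st();print(s['joint_efforts'].round(2))"
```

```text
t 18.93 p [599.1 132.1 121.1] xang -117.1 z [ 0.001  0.    -1.   ] F [-0.5  1.6  5. ] M [ 0.23  0.1  -0.04] w 62.9 j6 -0.95
[-7.200e-01 -3.815e+01  1.399e+01  3.140e+00 -3.000e-02  3.000e-02]
```

>>> drive_tool --plan '[[[0, 0, -0.0008], 0], [[0, 0, -0.0008], 0], [[0, 0, 0], 0]]'

```text
clock: 19.3
position: [598.4, 131.8, 121.6]
ee_rot: [-0.522, 0.853, 0.0, -0.001]
contact_force: [1.7, 1.4, -1.8]
gripper_width: 63.2
```

```bash
python3 - <<'E'
from h import *
s=st();w=snap('wrist','w15.png');s=snap('side','s15.png')
o=np.zeros((480,800,3),np.uint8);o[:360,:480]=cv2.resize(w['image'][:,:,::-1],(480,360));o[:480,480:]=cv2.resize(s['image'][150:270,240:320,::-1],(320,480),interpolation=2)
cv2.imwrite('pics/c20.png',o)
E
```

```text
t 19.3 p [598.4 131.8 121.6] xang -117.1 z [-0.001 -0.    -1.   ] F [ 1.7  1.4 -1.8] M [ 0.38 -0.3  -0.03] w 63.2 j6 -0.95
```

View pics/c20.png

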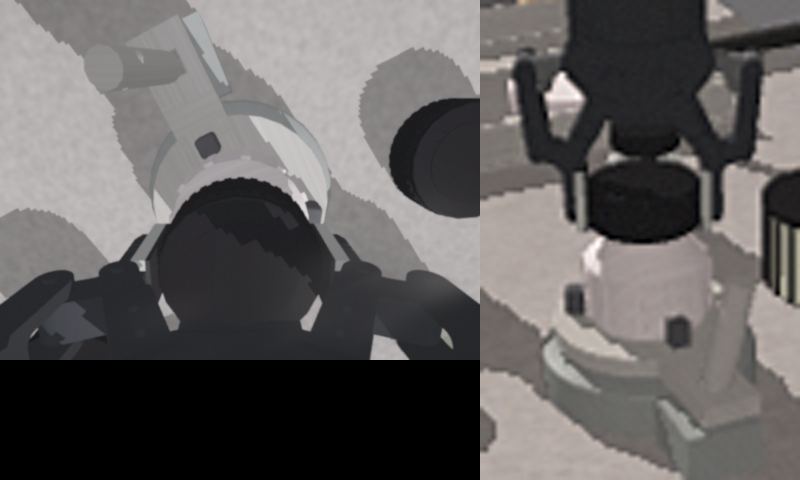

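>>> drive_tool --plan '[[[0, 0, -0.001], 0], [[0, 0, -0.001], 0], [[0, 0, 0], 0]]'

```text
clock: 19.77
position: [598.7, 131.8, 124.7]
ee_rot: [-0.522, 0.853, 0.0, -0.0]
contact_force: [0.2, 0.5, -2.1]
gripper_width: 63.4
```

```bash
python3 -c "
from h import *
s=st();print(s['joint_efforts'].round(2))"
```

```text
t 19.77 p [598.7 131.8 124.7] xang -117.0 z [-0. -0. -1.] F [ 0.2  0.5 -2.1] M [0.22 0.01 0.01] w 63.4 j6 -0.95
[-4.500e-01 -4.164e+01  1.602e+01  3.770e+00 -1.000e-01 -1.000e-02]
```

>>> drive_tool --plan '[[[0, 0, -0.003], 0], [[0, 0, -0.004], 0], [[0, 0, -0.004], 0], [[0, 0, 0], 0]]'

```text
clock: 20.27
position: [599.1, 132.0, 136.2]
ee_rot: [-0.522, 0.853, -0.0, 0.001]
contact_force: [-0.1, -1.0, -0.9]
gripper_width: 63.0
```

>>> drive_tool --plan '[[[0, 0, -0.004], 0], [[0, 0, -0.004], 0], [[0, 0, -0.004], 0], [[0, 0, -0.004], 0], [[0, 0, 0], 0], [[0, 0, 0], 0], [[0, 0, 0], 0]]'

```text
clock: 21.15
position: [598.8, 131.9, 151.3]
ee_rot: [-0.522, 0.853, 0.0, -0.0]
contact_force: [-0.3, -0.9, 0.1]
gripper_width: 62.8
```

```bash
python3 - <<'E'
from h import *
s=st();w=snap('wrist','w16.png');s=snap('side','s16.png')
o=np.zeros((480,800,3),np.uint8);o[:360,:480]=cv2.resize(w['image'][:,:,::-1],(480,360));o[:480,480:]=cv2.resize(s['image'][150:270,240:320,::-1],(320,480),interpolation=2)
cv2.imwrite('pics/c21.png',o)
E
```

```text
t 21.15 p [598.8 131.9 151.3] xang -117.0 z [-0. -0. -1.] F [-0.3 -0.9  0.1] M [ 0.05  0.02 -0.04] w 62.8 j6 -0.95
```

View pics/c21.png

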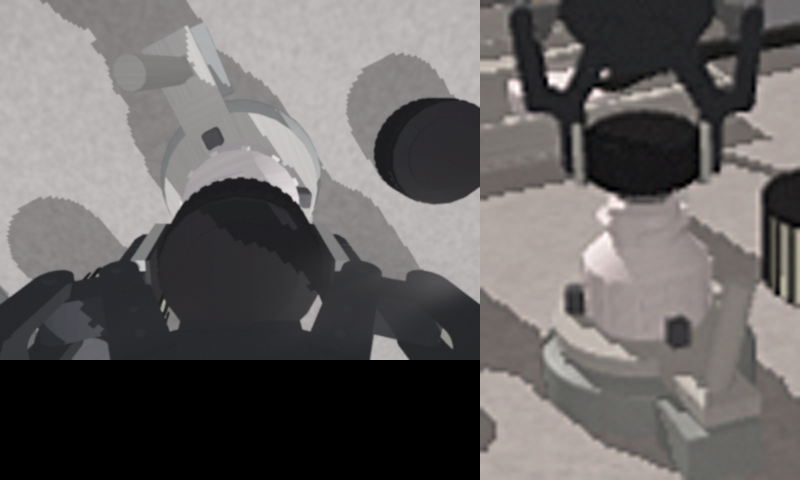

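```bash
python3 - <<'E'
from h import *
s=load('s16');w=load('w16')
C=np.array([598.8,131.9]); cam=-s['R'].T@s['t']; n=(cam[:2]-C)/np.linalg.norm(cam[:2]-C)
for z in(128,132,136,140,144): print(z,proj(s,[*(C+31.5*n),z]))
s0=load('side0')
for z in(100,102,104): print('closed',z,proj(s0,[*(C+31.5*n),z]))
for f in('side0','s16'):
    im=load(f)['image'].max(2); print(f,[(v,int(im[v,281])) for v in range(180,222)])
X,e=tri((s,304.8,219),(w,129*4/3,72*4/3));print(X,e)
d=X-[591.3,39,27]; print('tilt~',np.arctan2(np.hypot(*d[:2]),d[2]))
cv2.imwrite('pics/c22.png',cv2.resize(s['image'][205:265,280:325,::-1],None,fx=10,fy=10,interpolation=2))
E
```

```text
128 [280.54834167 201.95887552]
132 [280.48140395 200.31884036]
136 [280.41419551 198.67217262]
140 [280.34671473 197.01883197]
144 [280.27895993 195.35877778]
closed 100 [281.00946141 213.25672854]
closed 102 [280.97694988 212.46016653]
closed 104 [280.94437366 211.66201944]
side0 [(180, 29), (181, 33), (182, 31), (183, 34), (184, 28), (185, 24), (186, 22), (187, 24), (188, 10), (189, 129), (190, 138), (191, 65), (192, 25), (193, 34), (194, 32), (195, 31), (196, 33), (197, 32), (198, 35), (199, 33), (200, 32), (201, 37), (202, 27), (203, 23), (204, 24), (205, 22), (206, 24), (207, 18), (208, 27), (209, 19), (210, 25), (211, 12), (212, 78), (213, 157), (214, 164), (215, 161), (216, 164), (217, 160), (218, 158), (219, 164), (220, 161), (221, 158)]
s16 [(180, 36), (181, 32), (182, 32), (183, 32), (184, 33), (185, 24), (186, 18), (187, 22), (188, 27), (189, 24), (190, 27), (191, 24), (192, 25), (193, 24), (194, 24), (195, 22), (196, 26), (197, 23), (198, 29), (199, 82), (200, 83), (201, 141), (202, 150), (203, 144), (204, 155), (205, 160), (206, 159), (207, 153), (208, 146), (209, 157), (210, 158), (211, 159), (212, 162), (213, 162), (214, 164), (215, 161), (216, 165), (217, 160), (218, 161), (219, 162), (220, 163), (221, 160)]
[610.91102171  37.43499794 108.75576264] [0.6296464362575986, 3.917444901126935]
tilt~ 0.23614611888435166
```

View pics/c22.png

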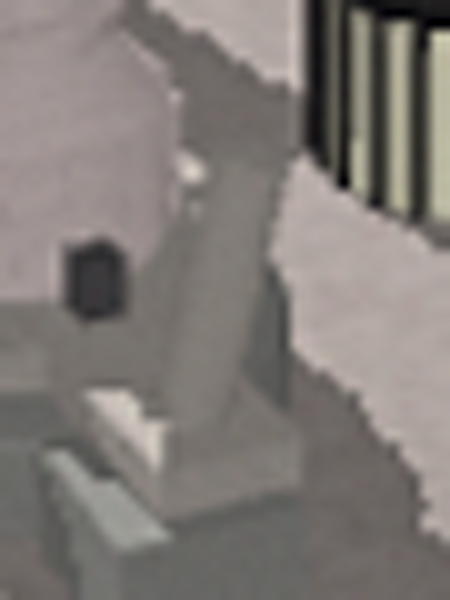

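```bash
python3 -c "
from h import *
st();print(arm.job_done());st()"
```

```text
t 21.25 p [598.8 131.9 151.3] xang -117.0 z [-0. -0. -1.] F [ 0.3 -0.2  0.2] M [ 0.05 -0.02 -0.  ] w 62.9 j6 -0.95
the job is handed in; nothing more can be done
None
the job is handed in; nothing more can be done
```

The pin is in the stand, and I handed the job in at 21.3 s with the cap off its thread and held over the jar. No verdict was reported.

**What I did:** I took the tall pin from the rack, lowered it through the tab into the stand and let go. I gripped the cap and turned it about 70° anticlockwise until the torque jumped to about 1 N m, which I took for the stop. I backed off 7° and lifted straight up. The vertical force stayed near zero, so the thread had let go.

**Last checks:**
- **Cap height:** its lower edge is at about 136 mm in the side view, roughly 18 mm above the rim, matching the 34 mm the tool rose.
- **Cap hold:** it looks level and centred, and the jaws hold it at 62.9 mm.
- **Bystanders:** I never touched them, but I did not measure them again at the end.

**What was not perfect:**
- **Pin lean:** the pin is in but no longer upright. The turntable took up its play and leaned it about 0.2 to 0.25 rad, under the 0.35 limit. The lean held steady for most of the turn and grew slightly at the stop.
- **Turntable:** I estimate it has turned about 0.07 rad, under the 0.15 limit. That comes from geometry and was not measured directly.
- **Finding the jar's axis:** before I gripped the cap, camera estimates differed by a few millimetres in y. I settled it from the cap's position between the jaws, and the side force was about zero once they closed.

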